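Right the fallen bottle and hold the carrier's index pin out

TASK

One of the three white bottles on the bottle carrier has fallen over: stand it upright again in the lane, between the other two, without upsetting or shifting them, and let go of it. Then grip the black knob of the sprung index pin that locks the carrier, pull it fully back out of its seat hole and keep holding it there, so that a colleague can slide the carrier away: finish while still holding the pin back. Leave the other things on the bench alone.

Things in the scene. Friction and masses are not known exactly. Their poses are not given: they have to be found in the camera images.
- carrier: fixed plywood bottle carrier, 130 (x) x 390 (y, along the lane) x 12 mm. Origin on the bench under the middle of the lane; the plate reaches 75 mm to -x (robot side), 55 mm to +x. Its top, 12 mm above the bench, is the lane floor; the lane is the 82 mm between two aluminium strips (6 mm wide, 4 mm high above the floor, centred 44 mm either side of the middle line), with a 12 mm high stop at each end
- bottle_fallen_mid (a point): the white screw-cap bottle that lies on its side in the lane, near its middle, roughly along the lane with its cap towards the carrier's +y. Body 54 mm in diameter, cap 41 mm in diameter, 104 mm long overall: body over the first 84 mm from the base, cap over the last 20 mm, rigid throughout, 0.09 to 0.16 kg. The point is at its centre, 52 mm from the base, on its axis; its z axis points from the base to the cap
- bottle_left_mid (a point): the same kind of white bottle, standing in the lane near its +y end, 104 mm tall; the point is at its centre, 52 mm above its base, z axis from base to cap
- bottle_right_mid (a point): the same kind of white bottle, standing in the lane near its -y end; the point is at its centre, 52 mm above its base, z axis from base to cap
- pin_bracket: steel bracket of the index pin, fixed on the bench against the carrier's robot-side edge. Its axes are parallel to the carrier's: +x points from the bracket to the carrier, and the pin is pulled along its -x. Origin on the bench, on the carrier's middle line, level with the pin; the bracket itself, 66 mm high, stands from 75 to 129 mm along -x from there, the last 10 mm of that being the 20 mm round nose behind the knob
- knob (a point): centre of the black cylindrical knob on the index pin, 26 mm in diameter and 26 mm long along the pin, which is level and 50 mm above the bench, with nothing under it but the bench. With the pin home the knob's near face is 3 mm clear of the bracket's nose. Its axes are parallel to the bracket's; pulling moves it along its -x, towards the robot
- index_pin (a joint): travel of the index pin out of its seat hole in m: 0 fully home, 0.015 fully back against its stop. A spring draws it home with 5 N at 0, rising to 9 N fully back; it springs home if let go, and the give of arm and grip takes up a few mm of a pull, so pull somewhat beyond
- masking_tape: bystander: roll of masking tape lying flat, 102 mm in diameter, 24 mm high; origin under its centre
- pliers: bystander: pliers with red handles lying flat, 56 x 170 x 13 mm; origin under their centre
- offcut_a: bystander: small pine offcut, 40 x 74 x 21 mm; origin under its centre
- wedge: bystander: wooden wedge, 38 x 100 x 22 mm; origin under its centre
Things that resemble listed ones, but are neither listed nor needed, are in the scene too. Of the things like the pin_bracket, leave any that is orange, turquoise or yellow; of the rest the larger one is meant.

How it is judged:
On the way, in this order (a step that is already met when the one before it is completed fails the run):
1. the fallen bottle stands upright in the lane between the other two, let go, with the pin still home (angle between bottle_fallen_mid's own z axis and vertical below 0.1 rad and z of bottle_fallen_mid in the frame of carrier between 0.061 and 0.067 m and x of bottle_fallen_mid in the frame of carrier between -0.02 and 0.02 m and y of bottle_fallen_mid in the frame of carrier between -0.11 and 0.11 m and contact force between bottle_fallen and the fingers below 0.1 N and linear speed of bottle_fallen below 0.02 m/s and value of joint index_pin below 0.003 m), for 0.3 s.
2. the index pin is pulled fully back by its knob (value of joint index_pin above 0.011 m and contact force between index_pin and the fingers above 1 N), for 0.2 s.
At the end, for the whole second after the job is handed in: The fingers hold the index pin at least 11 mm out of its 15 mm travel, by its knob, through the last second; all three bottles stand upright (within 0.1 rad) on the lane floor, the righted one between the other two, within 20 mm of the lane's middle line and 110 mm of its middle, untouched (all of step 2 and angle between each of bottle_fallen_mid, bottle_left_mid, bottle_right_mid's own z axis and vertical below 0.1 rad and z of bottle_fallen_mid in the frame of carrier between 0.061 and 0.067 m and x of bottle_fallen_mid in the frame of carrier between -0.02 and 0.02 m and y of bottle_fallen_mid in the frame of carrier between -0.11 and 0.11 m and contact force between bottle_fallen and the arm below 0.1 N and contact force between bottle_fallen and the fingers below 0.1 N and z of each of bottle_left_mid, bottle_right_mid in the frame of carrier above 0.061 m); the arm keeps its last pose, push and grip.
It fails at once if a neighbouring bottle is knocked over (angle between any of bottle_left_mid, bottle_right_mid's own z axis and vertical above 0.6 rad).
It fails at once if a neighbouring bottle is pushed well out of its place (distance of any of bottle_left_mid, bottle_right_mid from where it was at the start of the episode above 0.04 m).
It fails at once if another thing on the bench is disturbed (distance of any of masking_tape, pliers, offcut_a, wedge from where it was at the start of the episode above 0.03 m).
It also fails if it takes over 45 s, if anything falls off the work surface, if the arm or the gripper's body presses on something with over 40 N, if the wrist force passes 120 N, or if a joint passes its speed limit or range.

ROBOT

A 7-joint arm with a two-finger parallel gripper is mounted at the origin on a cart in front of the work surface, level with it; the furniture and walls round the work are solid. World frame = base frame: x ahead of the robot, y to its left, z up, the work surface at z = 0. Lengths are in m, angles in rad, forces in N, time in s.
With the tool pointing down it reaches from about 0.425 to 0.875 m from the base axis. Payload 4.7 kg.
Tool frame: the origin (TCP) lies where the fingers leave the gripper's body, on its centre line; the fingertips stand 70 mm ahead of it and the grasp point (between the pads) lies 51 mm ahead of it; z points along the fingers, y is the line along which they close (so a half turn about z gives the same grasp; the last joint's range is limited). The gripper opens to 87 mm and grips with 3 to 60 N. Pads are 19 mm wide; open, the fingers measure 117 mm over their backs; the gripper's body (75 mm by 190 mm) begins 51 mm behind the grasp point.
Start: joints at [1.206, 0.321, -0.07, 1.45, 0.023, 1.371, -0.057], TCP at [0.24, -0.604, 0.292] pointing down, gripper open.
Joint ranges: [-2.86, 2.86], [-0.3, 2.09], [-1.38, 1.24], [0.06, 2.45], [-1.56, 4.7], [0.09, 2.05], [-2.69, 2.69]. Speed limits (rad/s): [2.57, 2.57, 3.14, 3.14, 3.14, 3.14, 3.14].

INTERFACE

Orientations are given as a rotation vector (axis times angle).
In Python, from bench import ctrl gives the robot as it stands.
- The arm moves only by the tool play_rows, never from a script. Its argument "increments" is a list that holds one entry, the list of rows, each a list of 7 numbers: the shift along the tool's x, y, z as a fraction of full scale, then the turn, a rotation vector about the tool's x, y, z as a fraction of full scale, then the gripper command: -1 is shut, 1 is fully open, values between are in proportion. A call has 1 to 8 rows; each row is the pose to reach, as a shift and turn from the pose commanded when the call began, along the tool's axes at that moment; what a row does not reach only later rows make up. Full scale, the value 1, is 0.1 m for a shift and 90 degrees for a turn. A row lasts 1/10 s, in which the tool goes at most 50 mm and 8.59 degrees, less where a joint would pass 70% of its speed; a pose out of reach is approached as far as the arm can. A call with a number of a shift or a turn outside -1 to 1 is refused whole. A call with a gripper value outside its range is refused whole. The fingers move at their own pace and stop on an object; "squeeze" is the grip in N (left out, the last holds). Time passes only in rows, so rows that repeat a pose let the fingers close. It gives the time, the measured TCP pose, the force, the opening and the grip force at its end, in the units of the state.
- ctrl.get_state(): the state, without advancing time (a new reading comes with each control period).
- ctrl.get_image(name): name is "side" or "top" or "wrist"; returns the picture (420x560x3 uint8, red, green, blue); there is no depth.
- ctrl.get_calibration(name): a dict with "vertical_fov" (degrees; the focal length in pixels is half the picture's height over the tangent of half this angle, whatever the lens; pixels are square), "cx", "cy" (the principal point, pixels), "R" (3x3) and "t" (3): a world point X has camera coordinates R X + t; the wrist camera has in their place "T_tool_cam" (4x4, takes a point from camera to tool coordinates, whose origin is the TCP and whose axes are the flange's). Camera axes: x right, y down, z forward; pixel columns grow to the right and rows downward; lengths in m; the calibration is good to about 2 mm. A picture is of the moment at which its call begins: read the wrist's pose just before it. get_calibration takes no time and is no camera call.
- ctrl.close_job(): hands the job in; it is judged then, once.
The state is a dict: "time": time; "joint_positions": joint angles; "qd": joint speeds; "joint_torque": joint torques, N m; "position": TCP position; "tool_rot": TCP orientation; "ft_force": force on the tool from outside, world axes, zero at the start; "torque": the same for the moment, N m; "grip_width": opening from 0.0 (shut) to 1.0 (fully open); "grip_force": force on a finger pad.
Only numpy, scipy, OpenCV 4.12 (cv2) and the standard library are available. Lean on these libraries where they do the work, as an engineer would, in place of code of your own. Each camera call takes 0.05 s, during which the arm holds its last target. There are 200 camera calls.

## Working session

There is one attempt and no reset: what is moved stays moved. The work goes in short steps, Python scripts to look and compute and a tool call to move; the robot and the scene stay as the last step left them, time stands still between calls to the robot, and variables do not carry over. Pictures are saved under pics/ and viewed, at most 10 in all, crops included, and the job is handed in when it is done.

Besides the shell and the picture viewer there is one more tool, called after "Emit:" by a JSON object that holds its "fn" and its "kwargs", one argument or row to a line. play_rows: Moves the arm, as the interface text tells. Shift numbers are shares of 0.1 m and turn numbers shares of 90 degrees, none past 1 either way. Its arguments: {"type":"object","properties":{"increments":{"type":"array"},"squeeze":{"type":"number"}},"required":["increments"]}

```bash
mkdir -p pics
python3 - <<'E'
from bench import ctrl
import cv2,numpy as np
s=ctrl.get_state();print(s)
for n in ["top","side"]:
    cv2.imwrite(f"pics/{n}0.png",ctrl.get_image(n)[:,:,::-1]);c=ctrl.get_calibration(n);print(n,c)
print(ctrl.get_calibration("wrist"))
E
```

```text
{'time': 0.0, 'joint_positions': array([ 1.20609667,  0.32181655, -0.07008895,  1.45171161,  0.0226462 ,
        1.37076905, -0.05691325]), 'qd': array([-0.0015444 ,  0.0003207 , -0.00084336,  0.00170851,  0.0021315 ,
        0.00092571, -0.00017605]), 'joint_torque': array([ 2.04878597e-04, -4.91291034e+01, -4.03916622e-01, -3.12524307e+01,
       -6.41044183e-02,  4.38024988e-02,  1.55688845e-04]), 'position': array([ 0.24016519, -0.60354383,  0.29114723]), 'tool_rot': array([-3.08358525e+00, -5.91165825e-01,  7.85458144e-04]), 'ft_force': array([ 0.16256759,  0.15460313, -0.58520035]), 'torque': array([ 0.00905729, -0.00221564, -0.00356471]), 'grip_force': 0.0, 'grip_width': 1.0014384676203631}
top {'vertical_fov': 55.45879341871175, 'cx': 283.04779517781077, 'cy': 206.8492714254101, 'R': array([[-1.60019392e-03, -9.99998352e-01, -8.57939680e-04],
       [-9.93494473e-01,  1.68747833e-03, -1.13867839e-01],
       [ 1.13869099e-01,  6.70147707e-04, -9.93495536e-01]]), 't': array([-0.04281065,  0.59978751,  1.06107225])}
side {'vertical_fov': 43.58748471204893, 'cx': 281.94334193848107, 'cy': 212.88352830244474, 'R': array([[-0.94719718, -0.32061943, -0.00454868],
       [-0.2120083 ,  0.6368468 , -0.74126826],
       [ 0.24056182, -0.70116285, -0.67119347]]), 't': array([0.56756759, 0.21787374, 1.24656758])}
{'vertical_fov': 62.29257989189374, 'cx': 276.44553425132904, 'cy': 213.89845184106858, 'T_tool_cam': array([[-4.20744145e-04, -9.52853439e-01, -3.03430631e-01,
         8.46983391e-02],
       [ 9.99999797e-01, -5.46210259e-04,  3.28622934e-04,
        -8.20484114e-04],
       [-4.78866416e-04, -3.03430431e-01,  9.52853475e-01,
        -9.20719556e-02],
       [ 0.00000000e+00,  0.00000000e+00,  0.00000000e+00,
         1.00000000e+00]])}
```

View pics/top0.png

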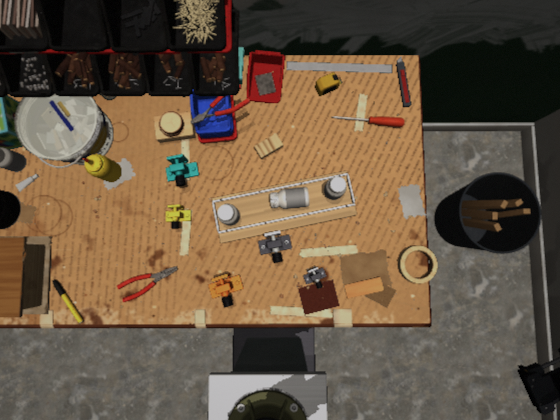

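View pics/side0.png

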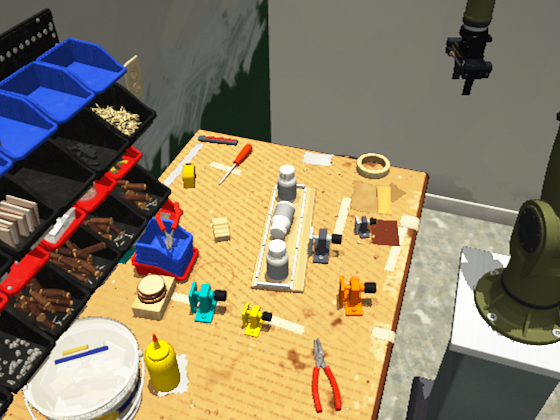

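The top view shows +x up and +y left. The standing bottles are at about (227,214) and (336,187), and the fallen one is near (290,198) with its cap to the left. The grey bracket is at (274,243) with its knob at (277,255). The smaller grey one at (316,275) is a decoy. Next I'll enlarge this area.

Run:
```python
import cv2
a=cv2.imread("pics/top0.png")[165:270,200:370]
cv2.imwrite("pics/topc.png",cv2.resize(a,None,fx=4.6,fy=4.6,interpolation=cv2.INTER_CUBIC))
b=cv2.imread("pics/side0.png")[150:300,240:360]
cv2.imwrite("pics/sidec.png",cv2.resize(b,None,fx=4,fy=4,interpolation=cv2.INTER_CUBIC))
```

```text
(no output)
```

View pics/topc.png

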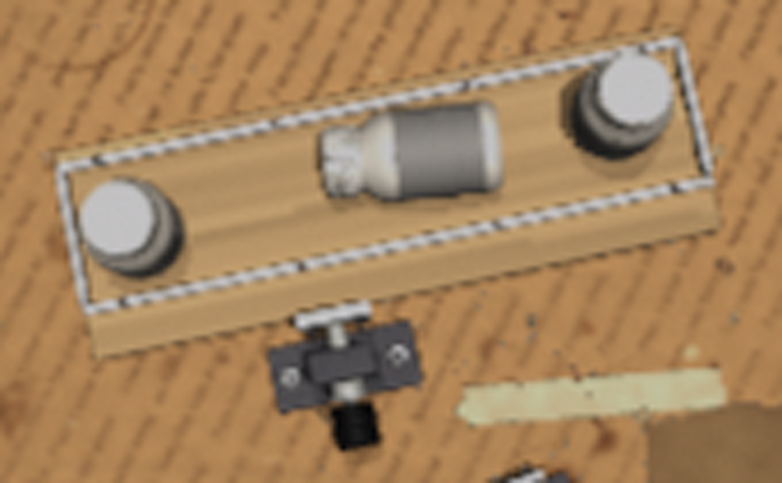

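View pics/sidec.png

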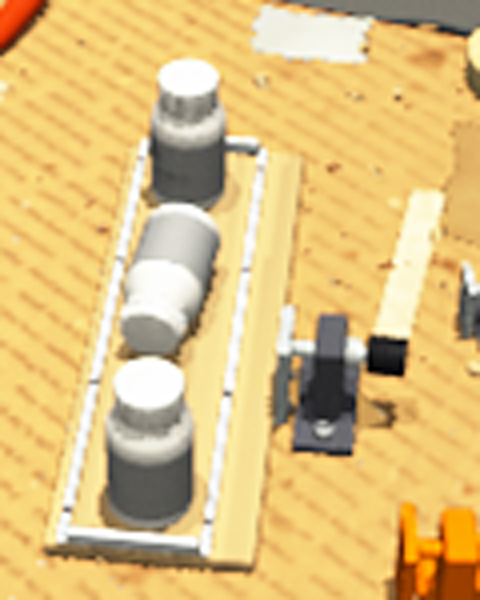

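Crop pixels (4.6×):
- **Lane corners:** (62,165), (88,308), (712,182), (682,42).
- **Cap tops:** (118,218) and (636,92).
- **Fallen bottle:** axis from base (492,147) to cap (325,161).
- **Knob:** centre about (356,426).

```bash
cat > h.py <<'E'
import numpy as np
from bench import ctrl
from scipy.spatial.transform import Rotation as Ro
def ray(n,px):
    c=ctrl.get_calibration(n);f=210/np.tan(np.radians(c["vertical_fov"]/2))
    d=np.array([(px[0]-c["cx"])/f,(px[1]-c["cy"])/f,1])
    if n=="wrist":
        s=ctrl.get_state();R=Ro.from_rotvec(s["tool_rot"]).as_matrix();T=c["T_tool_cam"]
        return s["position"]+R@T[:3,3],R@T[:3,:3]@d
    R=c["R"];return -R.T@c["t"],R.T@d
def pl(n,px,z):
    o,d=ray(n,px);return o+d*(z-o[2])/d[2]
E
python3 - <<'E'
from h import *
t=lambda x,y,z:pl("top",(200+(x+.5)/4.6-.5,165+(y+.5)/4.6-.5),z)
s=lambda x,y,z:pl("side",(240+x/4,150+y/4),z)
C=np.array([t(62,165,.02),t(88,308,.02),t(712,182,.02),t(682,42,.02)])
print(C)
ydir=(C[0]+C[1]-C[2]-C[3])[:2];ydir/=np.linalg.norm(ydir);yaw=np.arctan2(-ydir[0],ydir[1]);mid=C.mean(0)
xd=np.array([ydir[1],-ydir[0]])
print("mid",mid,"yaw",yaw,np.degrees(yaw))
loc=lambda p:((p[:2]-mid[:2])@xd,(p[:2]-mid[:2])@ydir)
for n,p in dict(L=t(118,218,.116),R=t(636,92,.116),base=t(492,147,.039),cap=t(325,161,.039),knob=t(356,426,.06),
  Ls=s(149,380,.116),Rs=s(190,78,.116),capS=s(150,330,.039),knobS=s(387,355,.05)).items(): print(n,p,loc(p))
E
```

```text
[[ 0.61952661  0.15089253  0.02      ]
 [ 0.53302534  0.13371264  0.02      ]
 [ 0.60849597 -0.24209022  0.02      ]
 [ 0.69448426 -0.22569216  0.02      ]]
mid [ 0.61388304 -0.0457943   0.02      ] yaw 0.19733264099044048 11.30632748892251
L [0.57746515 0.10250194 0.116     ] (np.float64(-0.006636999171262507), np.float64(0.15255814726006683))
R [ 0.64723144 -0.18383724  0.116     ] (np.float64(0.005637272367491589), np.float64(-0.14190204555701735))
base [ 0.62740034 -0.10823209  0.039     ] (np.float64(0.0010137569362557186), np.float64(-0.06387618371167574))
cap [ 0.61916653 -0.00885592  0.039     ] (np.float64(0.01242287731422241), np.float64(0.03518566215343893))
knob [ 0.46301145 -0.02764439  0.06      ] (np.float64(-0.14438526118749145), np.float64(0.0473767182819186))
Ls [0.57542206 0.1030412  0.116     ] (np.float64(-0.008534716131175187), np.float64(0.15348749918874607))
Rs [ 0.64369449 -0.18093455  0.116     ] (np.float64(0.002738047625665322), np.float64(-0.138362249312467))
capS [ 0.615114   -0.01123066  0.039     ] (np.float64(0.00798342047542004), np.float64(0.03365152788117541))
knobS [ 0.46016136 -0.02689889  0.05      ] (np.float64(-0.14703388351370655), np.float64(0.048666526660398016))
```

```bash
cat >> h.py <<'E'
mid=np.array([.6139,-.0458,0]);yaw=np.radians(11.3)
xd=np.array([np.cos(yaw),np.sin(yaw),0]);yd=np.array([-np.sin(yaw),np.cos(yaw),0])
W=lambda x,y,z:mid+x*xd+y*yd+np.array([0,0,z])
def pose(g,psi,lean):
    p,a=np.radians([psi,lean]);u=np.array([np.cos(p),np.sin(p),0]);k=np.array([0,0,1.])
    z=-np.cos(a)*k-np.sin(a)*u;x=np.cos(a)*u-np.sin(a)*k
    R=np.stack([x,np.cross(z,x),z],1);return np.asarray(g)-.051*z,R
def rel(P,frm=None):
    if frm is None:
        s=ctrl.get_state();frm=(s["position"],Ro.from_rotvec(s["tool_rot"]).as_matrix())
    d=frm[1].T@(P[0]-frm[0])/.1;r=Ro.from_matrix(frm[1].T@P[1]).as_rotvec()/(np.pi/2)
    return np.round(d,3),np.round(r,3)
def loc(p):
    d=np.asarray(p)-mid;return np.round([d@xd,d@yd,d[2]],4)
E
python3 - <<'E'
from h import *
g=W(.006,-.001,.15)
print(g,rel(pose(g,95,0)),rel(pose(g,95,18)))
E
```

```text
[ 0.61997963 -0.04560494  0.15      ] (array([ 5.592, -3.779,  0.909]), array([-0.001, -0.001, -0.814])) (array([ 5.637, -3.93 ,  0.934]), array([-0.129, -0.173, -0.807]))
```

Emit:
{"fn": "play_rows", "kwargs": {
  "increments": [
    [[0.93, -0.63, 0, 0, 0, 0, 1], [0.93, -0.63, 0, 0, 0, 0, 1], [0.93, -0.63, 0, 0, 0, 0, 1], [0.93, -0.63, 0, 0, 0, 0, 1]]
  ]
}}

```text
time: 0.5
position: [0.3059, -0.5086, 0.2923]
tool_rot: [-3.083, -0.6, -0.001]
ft_force: [-0.2, 0.5, -0.8]
grip_width: 1.001
grip_force: 0.0
```

Emit:
{"fn": "play_rows", "kwargs": {
  "increments": [
    [[0.93, -0.63, 0, 0, 0, 0, 1], [0.93, -0.63, 0, 0, 0, 0, 1], [0.93, -0.63, 0, 0, 0, 0, 1], [0.93, -0.63, 0, 0, 0, 0, 1]]
  ]
}}

```text
time: 0.9
position: [0.3674, -0.4174, 0.2923]
tool_rot: [3.084, 0.596, -0.0]
ft_force: [-1.2, -0.2, 0.8]
grip_width: 1.001
grip_force: 0.0
```

Emit:
{"fn": "play_rows", "kwargs": {
  "increments": [
    [[0.93, -0.63, 0, 0, 0, 0, 1], [0.93, -0.63, 0, 0, 0, 0, 1], [0.93, -0.63, 0, 0, 0, 0, 1], [0.93, -0.63, 0, 0, 0, 0, 1]]
  ]
}}

```text
time: 1.3
position: [0.4299, -0.3256, 0.2922]
tool_rot: [3.084, 0.594, -0.0]
ft_force: [-0.1, 0.4, 0.5]
grip_width: 0.999
grip_force: 0.0
```

Emit:
{"fn": "play_rows", "kwargs": {
  "increments": [
    [[0.93, -0.63, 0, 0, 0, 0, 1], [0.93, -0.63, 0, 0, 0, 0, 1], [0.93, -0.63, 0, 0, 0, 0, 1], [0.93, -0.63, 0, 0, 0, 0, 1]]
  ]
}}

```text
time: 1.7
position: [0.4929, -0.2333, 0.292]
tool_rot: [3.085, 0.592, -0.001]
ft_force: [-0.5, -0.9, 0.1]
grip_width: 0.998
grip_force: 0.0
```

Emit:
{"fn": "play_rows", "kwargs": {
  "increments": [
    [[0.93, -0.63, 0, 0, 0, 0, 1], [0.93, -0.63, 0, 0, 0, 0, 1], [0.93, -0.63, 0, 0, 0, 0, 1], [0.93, -0.63, 0, 0, 0, 0, 1]]
  ]
}}

```text
time: 2.1
position: [0.556, -0.1408, 0.2919]
tool_rot: [3.085, 0.591, -0.001]
ft_force: [-0.7, -0.0, 0.6]
grip_width: 0.998
grip_force: 0.0
```

Emit:
{"fn": "play_rows", "kwargs": {
  "increments": [
    [[0.93, -0.63, 0, 0, 0, -0.8, 1], [0.93, -0.63, 0, 0, 0, -0.8, 1], [0.93, -0.63, 0, 0, 0, -0.8, 1], [0.93, -0.63, 0, 0, 0, -0.8, 1], [0.93, -0.63, 0, 0, 0, -0.8, 1], [0.93, -0.63, 0, 0, 0, -0.8, 1], [0.93, -0.63, 0, 0, 0, -0.8, 1], [0.93, -0.63, 0, 0, 0, -0.8, 1]]
  ]
}}

```text
time: 2.9
position: [0.6183, -0.0526, 0.2915]
tool_rot: [2.212, 2.229, -0.006]
ft_force: [0.5, 0.7, -0.4]
grip_width: 1.002
grip_force: 0.0
```

Run:
```python
from h import *
import cv2
cv2.imwrite("pics/w1.png",ctrl.get_image("wrist")[:,:,::-1])
g=W(.006,.04,.24)
print(rel(pose(g,98,0)),rel(pose(g,98,-60)))
```

```text
(array([ 0.472, -0.058,  0.003]), array([-0.001,  0.002, -0.081])) (array([ 0.035, -0.001,  0.26 ]), array([ 0.041,  0.668, -0.074]))
```

View pics/w1.png

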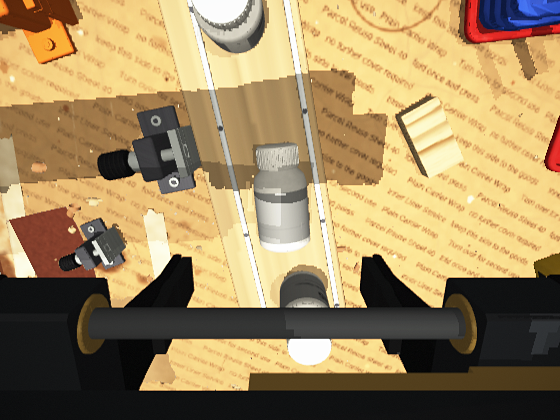

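The wrist view shows the fallen bottle between cap (278,150) and base (285,245), and the knob at about (115,164). I'll test the leaned pose in free air.

Emit:
{"fn": "play_rows", "kwargs": {
  "increments": [
    [[0.04, 0, 0, 0.04, 0.66, -0.07, 1], [0.04, 0, 0, 0.04, 0.66, -0.07, 1], [0.04, 0, 0, 0.04, 0.66, -0.07, 1], [0.04, 0, 0, 0.04, 0.66, -0.07, 1], [0.04, 0, 0, 0.04, 0.66, -0.07, 1], [0.04, 0, 0, 0.04, 0.66, -0.07, 1], [0.04, 0, 0, 0.04, 0.66, -0.07, 1], [0.04, 0, 0, 0.04, 0.66, -0.07, 1]]
  ]
}}

```text
time: 3.75
position: [0.6181, -0.0503, 0.2854]
tool_rot: [-1.481, -1.656, -0.836]
ft_force: [0.2, -1.4, -1.0]
grip_width: 1.004
grip_force: 0.0
```

Run:
```python
from h import *
s=ctrl.get_state();R=Ro.from_rotvec(s["tool_rot"]).as_matrix()
print(s["joint_positions"].round(2),R.round(2),loc(s["position"]))
print("lower to place",rel(pose(W(.004,.06,.077+.02),98,-60)))
```

```text
[ 0.94  0.71 -0.81  1.4  -0.48  1.58  0.37] [[-0.05  0.99 -0.11]
 [ 0.5   0.12  0.86]
 [ 0.86 -0.01 -0.51]] [ 0.0032 -0.0053  0.2854]
lower to place (array([-1.299, -0.017,  1.006]), array([ 0.009,  0.005, -0.013]))
```

Run:
```python
from h import *
a=pose(W(.006,-.002,.16),96,18);b=pose(W(.006,-.002,.044),96,18)
print(rel(a),rel(b,a))
```

```text
(array([-0.565,  0.036,  0.555]), array([-0.01 , -0.862,  0.006])) (array([ 0.358, -0.   ,  1.103]), array([0., 0., 0.]))
```

Emit:
{"fn": "play_rows", "kwargs": {
  "increments": [
    [[-0.57, 0.04, 0.55, -0.01, -0.86, 0, 1], [-0.57, 0.04, 0.55, -0.01, -0.86, 0, 1], [-0.57, 0.04, 0.55, -0.01, -0.86, 0, 1], [-0.57, 0.04, 0.55, -0.01, -0.86, 0, 1], [-0.57, 0.04, 0.55, -0.01, -0.86, 0, 1], [-0.57, 0.04, 0.55, -0.01, -0.86, 0, 1], [-0.57, 0.04, 0.55, -0.01, -0.86, 0, 1], [-0.57, 0.04, 0.55, -0.01, -0.86, 0, 1]]
  ]
}}

```text
time: 4.55
position: [0.6214, -0.0254, 0.219]
tool_rot: [1.989, 2.24, -0.151]
ft_force: [-0.5, -0.2, -0.7]
grip_width: 0.999
grip_force: 0.0
```

Emit:
{"fn": "play_rows", "kwargs": {
  "increments": [
    [[0, 0, 0, 0, 0, 0, 1], [0, 0, 0, 0, 0, 0, 1], [0, 0, 0, 0, 0, 0, 1], [0, 0, 0, 0, 0, 0, 1], [0, 0, 0, 0, 0, 0, 1]]
  ]
}}

```text
time: 5.05
position: [0.6206, -0.0259, 0.2149]
tool_rot: [1.998, 2.251, -0.149]
ft_force: [-0.2, 1.6, -0.1]
grip_width: 1.002
grip_force: 0.0
```

Run:
```python
from h import *
import cv2
s=ctrl.get_state();print(s["joint_positions"].round(2))
cv2.imwrite("pics/w2.png",ctrl.get_image("wrist")[:,:,::-1])
b=pose(W(.006,-.002,.044),96,18)
print(rel(b))
```

```text
[ 0.41  0.35 -0.59  1.64  0.38  1.23 -0.17]
(array([ 0.145, -0.041,  1.216]), array([ 0.009, -0.097,  0.008]))
```

View pics/w2.png

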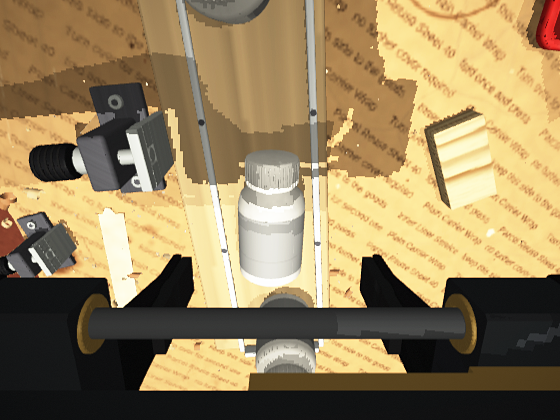

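The bottle is centred between the fingers at columns 240–304, with the finger centre at about 277. I'll descend and grip.

Emit:
{"fn": "play_rows", "kwargs": {
  "increments": [
    [[0.1, -0.03, 0.7, 0.01, -0.1, 0.01, 1], [0.1, -0.03, 0.7, 0.01, -0.1, 0.01, 1], [0.1, -0.03, 0.7, 0.01, -0.1, 0.01, 1], [0.1, -0.03, 0.7, 0.01, -0.1, 0.01, 1]]
  ]
}}

```text
time: 5.5
position: [0.6188, -0.0261, 0.1448]
tool_rot: [1.935, 2.147, -0.31]
ft_force: [0.3, -0.3, -0.2]
grip_width: 1.0
grip_force: 0.0
```

Run:
```python
from h import *
b=pose(W(.006,-.002,.044),96,18)
print(rel(b))
```

```text
(array([ 0.118, -0.008,  0.512]), array([-0.   ,  0.002, -0.001]))
```

Emit:
{"fn": "play_rows", "kwargs": {
  "increments": [
    [[0.12, -0.01, 0.25, 0, 0, 0, 1], [0.12, -0.01, 0.51, 0, 0, 0, 1], [0.12, -0.01, 0.51, 0, 0, 0, 1], [0.12, -0.01, 0.51, 0, 0, 0, 1], [0.12, -0.01, 0.51, 0, 0, 0, -1], [0.12, -0.01, 0.51, 0, 0, 0, -1], [0.12, -0.01, 0.51, 0, 0, 0, -1], [0.12, -0.01, 0.51, 0, 0, 0, -1]]
  ],
  "squeeze": 25
}}

```text
time: 6.3
position: [0.6184, -0.0297, 0.093]
tool_rot: [1.932, 2.146, -0.309]
ft_force: [-0.4, -0.5, -0.2]
grip_width: 0.721
grip_force: 0.0
```

Emit:
{"fn": "play_rows", "kwargs": {
  "increments": [
    [[0, 0, 0, 0, 0, 0, -1], [0, 0, 0, 0, 0, 0, -1], [0, 0, 0, 0, 0, 0, -1], [0, 0, 0, 0, 0, 0, -1]]
  ]
}}

```text
time: 6.7
position: [0.6182, -0.0298, 0.0925]
tool_rot: [1.933, 2.146, -0.31]
ft_force: [-0.4, 0.0, 2.1]
grip_width: 0.603
grip_force: 25.0
```

Run:
```python
from h import *
import cv2
s=ctrl.get_state();print(s["grip_width"]*87)
cv2.imwrite("pics/w3.png",ctrl.get_image("wrist")[:,:,::-1])
b=pose(W(.004,.03,.115),98,18);c=pose(W(.004,.06,.13),98,-63)
print(rel(b),rel(c,b))
```

```text
52.44127542478517
(array([ 0.067, -0.053, -0.77 ]), array([-0.007,  0.003, -0.021])) (array([-0.265, -0.017,  0.195]), array([0. , 0.9, 0. ]))
```

View pics/w3.png

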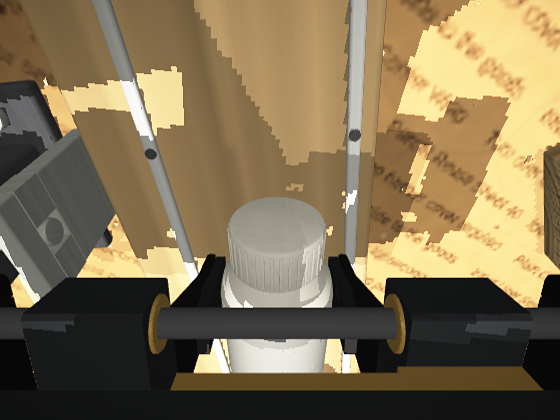

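The cap is centred at (277,225) between the pads and the body is gripped firmly. Next I'll lift and rotate it.

Emit:
{"fn": "play_rows", "kwargs": {
  "increments": [
    [[0.07, -0.05, -0.3, 0, 0, -0.02, -1], [0.07, -0.05, -0.77, 0, 0, -0.02, -1], [0.07, -0.05, -0.77, 0, 0, -0.02, -1], [0.07, -0.05, -0.77, 0, 0, -0.02, -1], [0.07, -0.05, -0.77, 0, 0, -0.02, -1]]
  ],
  "squeeze": 30
}}

```text
time: 7.25
position: [0.609, -0.0008, 0.1618]
tool_rot: [1.902, 2.179, -0.319]
ft_force: [-0.6, 0.1, -1.2]
grip_width: 0.603
grip_force: 30.0
```

Emit:
{"fn": "play_rows", "kwargs": {
  "increments": [
    [[-0.26, -0.02, 0.2, 0, 0.45, 0, -1], [-0.26, -0.02, 0.2, 0, 0.9, 0, -1], [-0.26, -0.02, 0.2, 0, 0.9, 0, -1], [-0.26, -0.02, 0.2, 0, 0.9, 0, -1], [-0.26, -0.02, 0.2, 0, 0.9, 0, -1], [-0.26, -0.02, 0.2, 0, 0.9, 0, -1], [-0.26, -0.02, 0.2, 0, 0.9, 0, -1], [-0.26, -0.02, 0.2, 0, 0.9, 0, -1]]
  ]
}}

```text
time: 8.05
position: [0.6115, -0.0329, 0.1508]
tool_rot: [-1.565, -1.777, -0.731]
ft_force: [-1.2, 0.8, -1.8]
grip_width: 0.605
grip_force: 30.0
```

Run:
```python
from h import *
c=pose(W(.004,.06,.11),98,-63)
print(rel(c))
```

```text
(array([-0.127,  0.013,  0.124]), array([ 0.   ,  0.136, -0.009]))
```

Emit:
{"fn": "play_rows", "kwargs": {
  "increments": [
    [[-0.13, 0.01, 0.12, 0, 0.14, -0.01, -1], [-0.13, 0.01, 0.12, 0, 0.14, -0.01, -1], [-0.13, 0.01, 0.12, 0, 0.14, -0.01, -1], [-0.13, 0.01, 0.12, 0, 0.14, -0.01, -1]]
  ]
}}

```text
time: 8.45
position: [0.6123, -0.0299, 0.1336]
tool_rot: [-1.415, -1.634, -0.871]
ft_force: [-0.3, 0.6, -2.0]
grip_width: 0.605
grip_force: 30.0
```

Run:
```python
from h import *
import cv2
a=ctrl.get_image("side")[100:320,180:400,::-1];b=ctrl.get_image("top")[140:270,190:400,::-1]
a=cv2.resize(a,(440,440),interpolation=cv2.INTER_CUBIC);b=cv2.resize(b,(355,220))
o=np.zeros((440,800,3),np.uint8);o[:,:440]=a;o[:220,440:795]=b
cv2.imwrite("pics/s4.png",o)
s=ctrl.get_state();R=Ro.from_rotvec(s["tool_rot"]).as_matrix();print(s["joint_positions"].round(2),R.round(3),loc(s["position"]+.051*R[:,2]))
```

```text
[ 0.93  0.92 -0.8   1.49 -0.4   1.41  0.51] [[-0.07   0.99  -0.126]
 [ 0.449  0.144  0.882]
 [ 0.891  0.005 -0.454]] [0.0048 0.0622 0.1125]
```

View pics/s4.png

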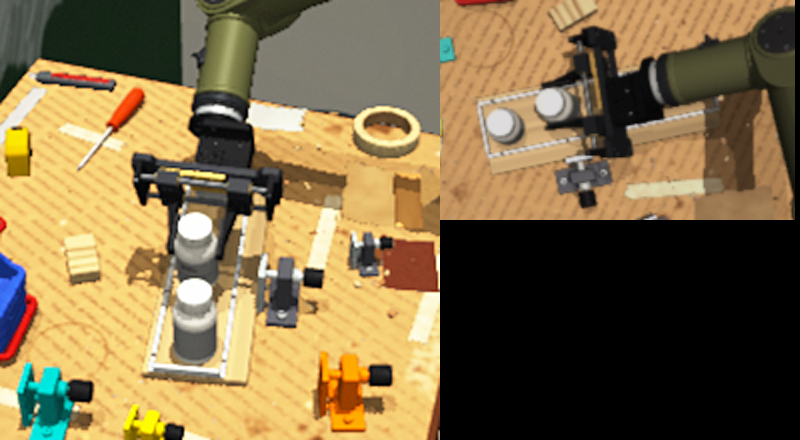

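The bottle hangs nearly upright behind the left bottle, with its cap at about (195,228) in the side crop. The wrist clears the right bottle. Now I'll lower it.

Run:
```python
from h import *
for z in (.084,.078,.074,.070): print(rel(pose(W(.003,.067,z),98,-63)))
```

```text
(array([-0.233, -0.023,  0.171]), array([-0.001,  0.   ,  0.004]))
(array([-0.286, -0.023,  0.199]), array([-0.001,  0.   ,  0.004]))
(array([-0.322, -0.023,  0.217]), array([-0.001,  0.   ,  0.004]))
(array([-0.357, -0.024,  0.235]), array([-0.001,  0.   ,  0.004]))
```

Emit:
{"fn": "play_rows", "kwargs": {
  "increments": [
    [[-0.12, -0.01, 0.09, 0, 0, 0, -1], [-0.23, -0.02, 0.17, 0, 0, 0, -1], [-0.23, -0.02, 0.17, 0, 0, 0, -1], [-0.23, -0.02, 0.17, 0, 0, 0, -1]]
  ],
  "squeeze": 12
}}

```text
time: 8.95
position: [0.6097, -0.025, 0.1059]
tool_rot: [-1.413, -1.635, -0.87]
ft_force: [1.5, 0.9, -1.0]
grip_width: 0.608
grip_force: 12.0
```

Emit:
{"fn": "play_rows", "kwargs": {
  "increments": [
    [[-0.03, 0, 0.015, 0, 0, 0, -1], [-0.05, 0, 0.03, 0, 0, 0, -1], [-0.05, 0, 0.03, 0, 0, 0, -1]]
  ]
}}

```text
time: 9.25
position: [0.6106, -0.0242, 0.104]
tool_rot: [-1.409, -1.633, -0.876]
ft_force: [-0.8, -2.1, 8.7]
grip_width: 0.606
grip_force: 12.0
```

Emit:
{"fn": "play_rows", "kwargs": {
  "increments": [
    [[-0.02, 0, 0.01, 0, 0, 0, -1], [-0.04, 0, 0.02, 0, 0, 0, -1], [-0.04, 0, 0.02, 0, 0, 0, -1], [-0.04, 0, 0.02, 0, 0, 0, -1]]
  ],
  "squeeze": 4
}}

```text
time: 9.65
position: [0.611, -0.0249, 0.0979]
tool_rot: [-1.413, -1.635, -0.875]
ft_force: [0.2, -1.5, 5.6]
grip_width: 0.612
grip_force: 4.0
```

Run:
```python
from h import *
import cv2
a=ctrl.get_image("side")[180:320,220:340,::-1]
cv2.imwrite("pics/s5.png",cv2.resize(a,None,fx=4,fy=4,interpolation=cv2.INTER_CUBIC))
s=ctrl.get_state();R=Ro.from_rotvec(s["tool_rot"]).as_matrix();print(loc(s["position"]+.051*R[:,2]),s["ft_force"])
```

```text
[0.0039 0.0665 0.0749] [ 0.56093752 -1.65172899  4.67646646]
```

View pics/s5.png

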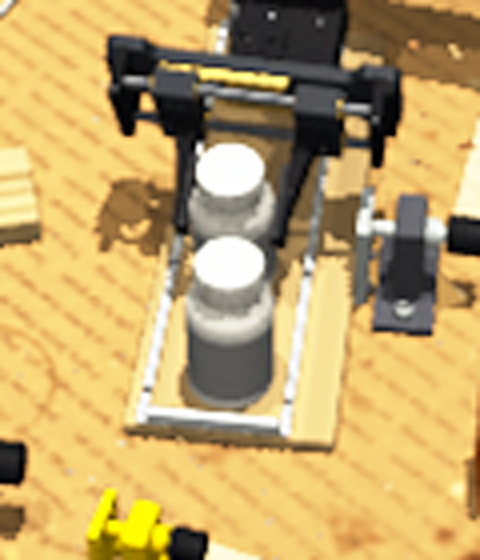

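The bottle looks upright and stands clear of the left one, so I'll release it and retract along the fingers.

Emit:
{"fn": "play_rows", "kwargs": {
  "increments": [
    [[0, 0, 0, 0, 0, 0, 0.4], [0, 0, 0, 0, 0, 0, 0.6], [0, 0, 0, 0, 0, 0, 0.9], [0, 0, 0, 0, 0, 0, 0.9], [0, 0, 0, 0, 0, 0, 0.9], [0, 0, 0, 0, 0, 0, 0.9]]
  ]
}}

```text
time: 10.3
position: [0.61, -0.0249, 0.0961]
tool_rot: [-1.414, -1.635, -0.872]
ft_force: [0.7, 0.1, -0.0]
grip_width: 0.938
grip_force: 0.0
```

Emit:
{"fn": "play_rows", "kwargs": {
  "increments": [
    [[0, 0, -0.2, 0, 0, 0, 0.9], [0, 0, -0.4, 0, 0, 0, 0.9], [0.05, 0, -0.7, 0, 0, 0, 0.9], [0.1, 0, -0.95, 0, 0, 0, 0.9], [0.1, 0, -0.95, 0, 0, 0, 0.9], [0.1, 0, -0.95, 0, 0, 0, 0.9]]
  ]
}}

```text
time: 10.9
position: [0.6213, -0.1042, 0.1479]
tool_rot: [-1.414, -1.635, -0.872]
ft_force: [-0.1, 0.6, -0.2]
grip_width: 0.949
grip_force: 0.0
```

Run:
```python
from h import *
import cv2
a=ctrl.get_image("side")[150:300,220:380,::-1];b=ctrl.get_image("top")[165:270,200:300,::-1]
a=cv2.resize(a,(480,450),interpolation=cv2.INTER_CUBIC);b=cv2.resize(b,(320,336),interpolation=cv2.INTER_CUBIC)
o=np.zeros((450,800,3),np.uint8);o[:,:480]=a;o[:336,480:]=b
cv2.imwrite("pics/s6.png",o)
```

```text
(no output)
```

View pics/s6.png

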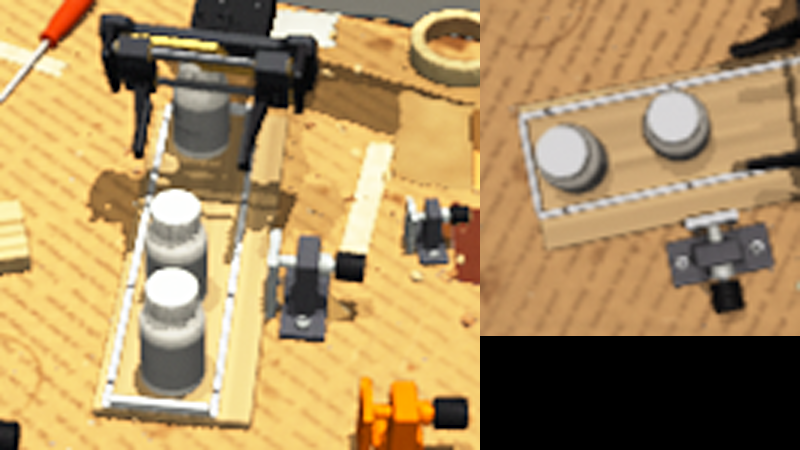

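The righted bottle stands free: in the side crop its cap is at (175,210), and in the top crop at (673,115). Both neighbours are in place. On to the pin.

Run:
```python
from h import *
p=pl("top",(200+673/3.2,165+115/3.2),.116);print("cap",loc(p))
s=ctrl.get_state();R=Ro.from_rotvec(s["tool_rot"]).as_matrix();P0=s["position"],R
P1=(s["position"]+[-.03,0,.09],R);print(rel(P1))
P2=pose(W(-.10,-.02,.20),98,0);print(rel(P2,P1))
P3=pose(W(-.146,.048,.14),11.3,0);print(rel(P3,P2))
```

```text
cap [-0.0718 -0.3133  0.116 ]
(array([ 0.823, -0.295, -0.368]), array([0., 0., 0.]))
(array([ 0.248, -0.675,  0.185]), array([-0.   , -0.702,  0.004]))
(array([ 0.652, -0.498,  0.6  ]), array([0.   , 0.   , 0.963]))
```

Emit:
{"fn": "play_rows", "kwargs": {
  "increments": [
    [[0.82, -0.3, -0.37, 0, 0, 0, 0.9], [0.82, -0.3, -0.37, 0, 0, 0, 0.9], [0.82, -0.3, -0.37, 0, 0, 0, 0.9], [0.82, -0.3, -0.37, 0, 0, 0, 0.9]]
  ]
}}

```text
time: 11.4
position: [0.5904, -0.1036, 0.2381]
tool_rot: [-1.413, -1.637, -0.871]
ft_force: [-0.5, -0.0, -0.3]
grip_width: 0.95
grip_force: 0.0
```

Emit:
{"fn": "play_rows", "kwargs": {
  "increments": [
    [[0.25, -0.67, 0.18, 0, -0.7, 0, 0.9], [0.25, -0.67, 0.18, 0, -0.7, 0, 0.9], [0.25, -0.67, 0.18, 0, -0.7, 0, 0.9], [0.25, -0.67, 0.18, 0, -0.7, 0, 0.9], [0.25, -0.67, 0.18, 0, -0.7, 0, 0.9], [0.25, -0.67, 0.18, 0, -0.7, 0, 0.9], [0.25, -0.67, 0.18, 0, -0.7, 0, 0.9], [0.25, -0.67, 0.18, 0, -0.7, 0, 0.9]]
  ]
}}

```text
time: 12.2
position: [0.52, -0.0834, 0.2513]
tool_rot: [2.046, 2.378, 0.001]
ft_force: [0.4, -0.3, 0.3]
grip_width: 0.95
grip_force: 0.0
```

Run:
```python
from h import *
p=pl("top",(200+193/3.2,165+115/3.2),.116);print("cap",loc(p))
print(rel(pose(W(-.146,.048,.16),11.3,0)))
```

```text
cap [0.0035 0.0602 0.116 ]
(array([ 0.643, -0.498,  0.399]), array([ 0.003, -0.   ,  0.97 ]))
```

Emit:
{"fn": "play_rows", "kwargs": {
  "increments": [
    [[0.64, -0.5, 0.4, 0, 0, 0.97, 0.9], [0.64, -0.5, 0.4, 0, 0, 0.97, 0.9], [0.64, -0.5, 0.4, 0, 0, 0.97, 0.9], [0.64, -0.5, 0.4, 0, 0, 0.97, 0.9], [0.64, -0.5, 0.4, 0, 0, 0.97, 0.9], [0.64, -0.5, 0.4, 0, 0, 0.97, 0.9], [0.64, -0.5, 0.4, 0, 0, 0.97, 0.9], [0.64, -0.5, 0.4, 0, 0, 0.97, 0.9]]
  ]
}}

```text
time: 13.0
position: [0.461, -0.0302, 0.21]
tool_rot: [-3.037, -0.79, -0.002]
ft_force: [-0.5, 0.3, 0.3]
grip_width: 0.948
grip_force: 0.0
```

Run:
```python
from h import *
print(rel(pose(W(-.146,.048,.16),11.3,0)))
```

```text
(array([ 0.017, -0.023, -0.01 ]), array([-0.002, -0.001,  0.198]))
```

Finishing the turn, then measuring the knob by mask in the wrist image.

Emit:
{"fn": "play_rows", "kwargs": {
  "increments": [
    [[0.02, -0.02, 0, 0, 0, 0.2, 0.9], [0.02, -0.02, 0, 0, 0, 0.2, 0.9], [0.02, -0.02, 0, 0, 0, 0.2, 0.9], [0.02, -0.02, 0, 0, 0, 0.2, 0.9], [0.02, -0.02, 0, 0, 0, 0.2, 0.9]]
  ]
}}

```text
time: 13.5
position: [0.4624, -0.0278, 0.2111]
tool_rot: [-3.123, -0.317, -0.004]
ft_force: [-0.7, -0.4, 0.7]
grip_width: 0.949
grip_force: 0.0
```

Run:
```python
from h import *
import cv2
c=ctrl.get_calibration("wrist");f=210/np.tan(np.radians(c["vertical_fov"]/2))
T=c["T_tool_cam"];s=ctrl.get_state();R=Ro.from_rotvec(s["tool_rot"]).as_matrix()
X=W(-.145,.048,.05);q=T[:3,:3].T@(R.T@(X-s["position"])-T[:3,3]);print("pred",q[:2]/q[2]*f+[c["cx"],c["cy"]])
im=ctrl.get_image("wrist");m=(im.max(2)<50).astype(np.uint8);m=cv2.morphologyEx(m,cv2.MORPH_OPEN,np.ones((5,5)))
n,l,st,ce=cv2.connectedComponentsWithStats(m)
for i in range(1,n):
    if st[i,4]>150: print(st[i],ce[i].round(),loc(pl("wrist",ce[i],.055)))
print(rel(pose(W(-.146,.048,.05),11.3,0)))
```

```text
pred [277.10096923 219.22759536]
[ 506    0   54   34 1694] [534.  16.] [-0.0062 -0.1143  0.055 ]
[252 150  17  11 177] [260. 155.] [-0.0953  0.06    0.055 ]
[284 150  18  11 178] [292. 155.] [-0.095   0.0374  0.055 ]
[ 260  200   34   38 1169] [276. 218.] [-0.1424  0.0485  0.055 ]
[ 103  255   95   58 2553] [168. 291.] [-0.2043  0.1354  0.055 ]
[ 355  254   69   59 2388] [381. 289.] [-0.2017 -0.0359  0.055 ]
[    0   275   560   145 30440] [182. 375.] [-0.2877  0.1304  0.055 ]
[ 384  275  176   98 8505] [486. 324.] [-0.2339 -0.1261  0.055 ]
(array([-0.014, -0.006,  1.103]), array([-0.001, -0.002,  0.003]))
```

Emit:
{"fn": "play_rows", "kwargs": {
  "increments": [
    [[0, 0, 0.4, 0, 0, 0, 0.9], [0, 0, 0.7, 0, 0, 0, 0.9], [0, 0, 0.7, 0, 0, 0, 0.9], [0, 0, 0.7, 0, 0, 0, 0.9]]
  ]
}}

```text
time: 13.95
position: [0.463, -0.0276, 0.142]
tool_rot: [-3.123, -0.314, -0.005]
ft_force: [0.3, 0.5, 0.6]
grip_width: 0.946
grip_force: 0.0
```

Emit:
{"fn": "play_rows", "kwargs": {
  "increments": [
    [[0, 0, 0.2, 0, 0, 0, 0.9], [0, 0, 0.4, 0, 0, 0, 0.9], [0, 0, 0.4, 0, 0, 0, 0.9], [0, 0, 0.4, 0, 0, 0, 0.9]]
  ]
}}

```text
time: 14.35
position: [0.4641, -0.0277, 0.1032]
tool_rot: [-3.125, -0.313, -0.008]
ft_force: [-0.0, -0.8, 0.2]
grip_width: 0.954
grip_force: 0.0
```

Emit:
{"fn": "play_rows", "kwargs": {
  "increments": [
    [[0, 0, 0, 0, 0, 0, -1], [0, 0, 0, 0, 0, 0, -1], [0, 0, 0, 0, 0, 0, -1], [0, 0, 0, 0, 0, 0, -1], [0, 0, 0, 0, 0, 0, -1], [0, 0, 0, 0, 0, 0, -1], [0, 0, 0, 0, 0, 0, -1], [0, 0, 0, 0, 0, 0, -1]]
  ],
  "squeeze": 50
}}

```text
time: 15.15
position: [0.4631, -0.0277, 0.1017]
tool_rot: [-3.124, -0.313, -0.005]
ft_force: [-0.0, 0.0, 0.1]
grip_width: 0.308
grip_force: 0.0
```

Emit:
{"fn": "play_rows", "kwargs": {
  "increments": [
    [[0, 0, 0, 0, 0, 0, -1], [0, 0, 0, 0, 0, 0, -1], [0, 0, 0, 0, 0, 0, -1], [0, 0, 0, 0, 0, 0, -1]]
  ]
}}

```text
time: 15.55
position: [0.463, -0.0275, 0.1017]
tool_rot: [-3.124, -0.313, -0.005]
ft_force: [0.7, 1.3, 0.7]
grip_width: 0.282
grip_force: 50.0
```

Run:
```python
from h import *
s=ctrl.get_state();print(loc(s["position"]),s["grip_width"]*87)
print(rel(pose(W(-.146-.018,.048,.05),11.3,0)))
```

```text
[-0.1444  0.0475  0.1017] 24.542914995678302
(array([-0.196, -0.005,  0.006]), array([-0.001, -0.002,  0.002]))
```

Gripped on the knob at 24.5 mm. Pulling back along tool −x.

Emit:
{"fn": "play_rows", "kwargs": {
  "increments": [
    [[-0.06, 0, 0, 0, 0, 0, -1], [-0.12, 0, 0, 0, 0, 0, -1], [-0.18, 0, 0, 0, 0, 0, -1], [-0.2, 0, 0, 0, 0, 0, -1], [-0.2, 0, 0, 0, 0, 0, -1], [-0.2, 0, 0, 0, 0, 0, -1]]
  ]
}}

```text
time: 16.15
position: [0.4475, -0.0306, 0.1019]
tool_rot: [-3.122, -0.314, -0.025]
ft_force: [15.6, 3.3, -20.2]
grip_width: 0.289
grip_force: 50.0
```

Run:
```python
from h import *
s=ctrl.get_state();print(loc(s["position"]),s["ft_force"],s["ft_force"]@xd,s["joint_positions"].round(2))
```

```text
[-0.1602  0.0475  0.1019] [ 15.56982672   3.28884718 -20.24337792] 15.912437236788707 [ 0.84  0.15 -0.86  2.12  0.14  0.91 -1.47]
```

Emit:
{"fn": "play_rows", "kwargs": {
  "increments": [
    [[0, 0, 0.02, 0, 0, 0, -1], [0, 0, 0.02, 0, 0, 0, -1], [0, 0, 0.02, 0, 0, 0, -1], [0, 0, 0.02, 0, 0, 0, -1], [0, 0, 0.02, 0, 0, 0, -1]]
  ]
}}

```text
time: 16.65
position: [0.4479, -0.0306, 0.1016]
tool_rot: [-3.124, -0.314, -0.023]
ft_force: [9.1, 3.5, -0.2]
grip_width: 0.284
grip_force: 50.1
```

Run:
```python
from h import *
import cv2
im=ctrl.get_image("wrist");m=(im.max(2)<50).astype(np.uint8);m=cv2.morphologyEx(m,cv2.MORPH_OPEN,np.ones((5,5)))
n,l,st,ce=cv2.connectedComponentsWithStats(m)
for i in range(1,n):
    if st[i,4]>150: print(st[i],ce[i].round())
s=ctrl.get_state();print(loc(s["position"]),s["ft_force"]@xd,s["ft_force"])
c=ctrl.get_calibration("wrist");f=210/np.tan(np.radians(c["vertical_fov"]/2));T=c["T_tool_cam"];R=Ro.from_rotvec(s["tool_rot"]).as_matrix()
def pr(X):
    q=T[:3,:3].T@(R.T@(X-s["position"])-T[:3,3]);return (q[:2]/q[2]*f+[c["cx"],c["cy"]]).round()
for x in (-.119,-.129,-.132,-.147): print(x,pr(W(x,.048,.06)))
cv2.setUseOptimized(True)
a=im[150:330,270:284].mean(1).mean(1).round().astype(int);print(list(zip(range(150,330,3),a[::3])))
```

```text
[258 130  23  12 217] [268. 135.]
[ 230  149   91   20 1244] [275. 160.]
[    0   254   560   166 50435] [269. 349.]
[-0.1598  0.0475  0.1016] 8.561209898116958 [7.98006352 3.75533103 0.14818794]
-0.119 [278. 218.]
-0.129 [278. 241.]
-0.132 [278. 247.]
-0.147 [277. 280.]
[(150, np.int64(175)), (153, np.int64(136)), (156, np.int64(136)), (159, np.int64(136)), (162, np.int64(105)), (165, np.int64(31)), (168, np.int64(47)), (171, np.int64(55)), (174, np.int64(59)), (177, np.int64(60)), (180, np.int64(59)), (183, np.int64(58)), (186, np.int64(58)), (189, np.int64(57)), (192, np.int64(56)), (195, np.int64(55)), (198, np.int64(56)), (201, np.int64(55)), (204, np.int64(55)), (207, np.int64(55)), (210, np.int64(55)), (213, np.int64(45)), (216, np.int64(118)), (219, np.int64(136)), (222, np.int64(137)), (225, np.int64(136)), (228, np.int64(134)), (231, np.int64(134)), (234, np.int64(131)), (237, np.int64(133)), (240, np.int64(126)), (243, np.int64(130)), (246, np.int64(130)), (249, np.int64(130)), (252, np.int64(129)), (255, np.int64(100)), (258, np.int64(97)), (261, np.int64(97)), (264, np.int64(96)), (267, np.int64(98)), (270, np.int64(14)), (273, np.int64(9)), (276, np.int64(9)), (279, np.int64(21)), (282, np.int64(15)), (285, np.int64(12)), (288, np.int64(14)), (291, np.int64(11)), (294, np.int64(11)), (297, np.int64(14)), (300, np.int64(12)), (303, np.int64(11)), (306, np.int64(13)), (309, np.int64(34)), (312, np.int64(43)), (315, np.int64(50)), (318, np.int64(53)), (321, np.int64(58)), (324, np.int64(61)), (327, np.int64(62))]
```

The force of about 8.6 N matches the pin being nearly fully back. I'll add a little more pull for margin.

Emit:
{"fn": "play_rows", "kwargs": {
  "increments": [
    [[-0.02, 0, 0, 0, 0, 0, -1], [-0.03, 0, 0, 0, 0, 0, -1], [-0.03, 0, 0, 0, 0, 0, -1], [-0.03, 0, 0, 0, 0, 0, -1], [-0.03, 0, 0, 0, 0, 0, -1]]
  ]
}}

```text
time: 17.2
position: [0.4472, -0.0307, 0.1017]
tool_rot: [-3.123, -0.314, -0.033]
ft_force: [16.4, 4.4, -10.6]
grip_width: 0.285
grip_force: 50.0
```

The force has risen to 17 N while the arm barely moved, so the pin is hard against its stop. Handing in.

```bash
python3 -c "
from bench import ctrl
print(ctrl.close_job())"
```

```text
the job is handed in; nothing more can be done
None
```

The job is handed in: the fallen bottle stands upright in the lane and let go, neither neighbour visibly moved, and the gripper is holding the index pin back against its stop; `close_job()` returned no verdict.

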